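# Release and draw out the battery tray with the release pin

### The arm

A 6-joint arm with a two-finger parallel gripper is mounted at the origin on the work surface. World frame = base frame: x ahead of the robot, y to its left, z up, the work surface at z = 0. Lengths are in m, angles in rad, forces in N, time in s.
With the tool pointing down it reaches from about 0.35 to 0.975 m from the base axis. Payload 4.9 kg.
Tool frame: the origin (TCP) lies between the finger pads; the fingertips stand 19 mm ahead of it and the grasp point (between the pads) is the TCP; z points along the fingers, y is the direction in which the jaws open and shut (so a half turn about z gives the same grasp; the last joint's range is limited). The gripper opens to 85 mm and grips with 20 to 120 N. Pads are 22 mm wide; open, the fingers measure 114 mm over their backs; the gripper's body (76 mm by 85 mm) begins 54 mm behind the grasp point. The pads swing forward as they close: fully open they stand 13 mm farther back than shut.
Start: joints at [-1.352, 0.053, 1.613, -0, 1.476, -0.119], TCP at [0.207, -0.59, 0.25] pointing down, gripper open.
Joint ranges: [-3.01, 3.01], [-1.01, 2.22], [0.06, 2.58], [-1.02, 4.17], [0.09, 2.62], [-3.14, 3.14]. Speed limits (rad/s): [2.57, 2.57, 3.14, 3.14, 3.14, 3.14].

### API

Orientations are given as a unit quaternion [w, x, y, z].
In Python, from plant import state, grab_frame, calibration, job_done gives the robot as it stands. The module is installed in compiled form; this text tells all that it offers.
- The arm moves only by the tool servo_tool, never from a script. Its argument "deltas" is a list that holds one entry, the list of rows, each a list of 5 numbers: the finger opening in mm, from 0 to 85.4, then the shift along the world's x, y, z in mm, then the turn about the world's z in units of 6 degrees (1.0 is 6 degrees). A call has 1 to 5 rows; each row is the pose to reach, as a shift and turn from the pose commanded when the call began; what a row does not reach only later rows make up. A row lasts 1/8 s, in which the tool goes at most 62.5 mm and 10.7 degrees, less where a joint would pass 70% of its speed; a pose out of reach is approached as far as the arm can. A call with a gripper value outside its range is refused whole. The fingers move at their own pace and stop on an object; the grip force is fixed at half the most. Time passes only in rows, so rows that repeat a pose let the fingers close. It gives the time, the measured TCP pose, the force and the opening at its end, in the units of the state.
- state(): the state, without advancing time (a new reading comes with each control period).
- grab_frame(name): name is "side" or "top" or "wrist"; returns the picture (400x640x3 uint8, red, green, blue); there is no depth.
- calibration(name): a dict with "intrinsics" (3x3 intrinsics, pixels), "world_from_camera" (4x4, takes a point from camera to world coordinates). Camera axes: x right, y down, z forward; pixel columns grow to the right and rows downward; lengths in m; the calibration is good to about 2 mm. A picture is of the moment at which its call begins: read the wrist's pose just before it. calibration takes no time and is no camera call; for the wrist camera it gives the pose at the moment of the call.
- job_done(): hands the job in, once; it reports no verdict.
The state is a dict: "time": time; "joint_pos": joint angles; "joint_vel": joint speeds; "joint_efforts": joint torques, N m; "tool_pos": TCP position; "tool_rot": TCP orientation; "contact_force": force on the tool from outside, world axes, zero at the start; "ft_torque": the same for the moment, N m; "gripper_width": opening from 0.0 (shut) to 1.0 (fully open).
Only numpy, scipy, OpenCV 4.12 (cv2) and the standard library are available. Lean on these libraries where they do the work, as an engineer would, in place of code of your own. Each camera call takes 0.05 s, during which the arm holds its last target.

### The job

The battery tray of the sloping-front console is held shut by a hidden spring catch. Move the jar that stands in front of the tray out of its way, upright on the bench, before the tray opens (the tray must not push it); then push the long thin release pin from the tool stand straight into the release hole in the sloping panel until the tray springs open, hang the pin back upright in the stand place it came from, and draw the tray fully out to its stop. Leave the other tools, the spray can and the drill-bit case where they are.

Things in the scene. Friction and masses are not known exactly. Their poses are not given: they have to be found in the camera images.
- console: Fixed grey steel cabinet, 220 deep (x), 200 wide (y), 161 high, with a carrying handle on its rear top up to 190. Origin: centre of its underside. The front faces its -x, upright to z = 75; above it an aluminium panel slopes up and back at 35 degrees, from (x -110, z 75) to (x 13, z 161). On the panel's +y part two black knobs stand 16 proud. Position and yaw vary.
- hole (a point): Centre of the mouth of the round release hole, 15 across with a thin dark rim, in the sloping panel: (-44.5, -40, 121) in the console frame. Its z axis points straight out of the panel (35 degrees from vertical, up and to the console's front), x up the slope, y along the console's y. It is a straight guide 28 deep along -z: a pin must enter within about 12 degrees of this axis.
- latch (a joint): Travel of the hidden sprung catch in m, along the hole's inward axis: 0 at rest, its strike disc 35 below the hole's mouth. It yields from 2 N; at 0.007 (pin tip 42 to 43 below the mouth, about 4 N) it frees the tray; it bottoms at 0.014 (tip 49 deep, 5.5 N). It springs back when the pin leaves; the tray does not lock again unless pushed home.
- tray (a joint): Slide of the grey battery tray in m, along the console's -x: 0 to 0.001 shut and caught, 0.09 fully out at its stop. Freed, it springs out to about 0.04 to 0.05 within half a second and stays where it is left; pulling it farther takes 2 to 4 N. Its front plate is 170 wide, z 6 to 66, its front surface at console x = -118 when shut.
- tray_handle (a point): Middle of the tray's handle: a level round steel bar 14 thick, 100 long along the console's y, its axis 42 in front of the tray's front plate and 42 above the bench, on two posts 12 thick at 43 either side of the middle. At (-160, 0, 42) in the console frame when shut; moves with the tray. Axes as the console's. 35 free behind and below the bar.
- stand: Fixed dark steel tool stand: a plate 60 (x) by 190 (y) by 8, its top at z = 108, on end walls over a base 90 by 190 by 8. Origin: centre of its underside. Three holes 20 across in the plate at y = -55, 0 and 55; in each hangs one tool, its 34 wide collar resting on the plate. Which tool is in which hole varies.
- pin: The release pin, 166 long, 110 to 180 g, the only tool with a square handle. Origin: centre of the underside of its collar, which rests on the stand's plate; z up along it. Collar 34 across, z 0 to 6; black handle 22 x 22, z 6 to 81, faces along its x and y; round steel shaft 8 thick, z 0 down to -85.
- pin_tip (a point): The tip of the release pin's shaft, 85 below the pin's origin. Axes as the pin's.
- punch: Bystander in the stand: thick drift punch, round black handle 30 across and 75 tall above the same collar, shaft 17 thick and 70 long (too thick for the release hole). Origin under its collar.
- scriber: Bystander in the stand: short round-handled tool, black handle 22 across and 55 tall above the same collar, shaft 8 thick and only 35 long (too short to reach the catch). Origin under its collar.
- jar: Closed white jar with a steel lid, upright on the bench in the tray's way: 60 across at most, 85 tall, 170 to 350 g. Origin: centre of its underside.
- can: Bystander: spray can, 66 across, 190 tall, standing beside the console's +y side. Origin: centre of its underside.
- bit_case: Bystander: closed black drill-bit case 110 (x) x 60 (y) x 44 high, flat on the bench on the -y side of the tray's path. Origin: centre of its underside.
Mind the look-alikes: they are no part of the job. Leave any brown look-alike of the pin alone. There is more than one size of the stand; the job needs the larger.

How it is judged:
By the outcome, as a careful person would: the job done as asked, in the order asked, and still so for the second after the job is handed in, with the robot touching nothing.
It also fails if it takes over 72 s, if anything falls off the work surface, if the arm or the gripper's body presses on something with over 40 N, if the wrist force passes 120 N, or if a joint passes its speed limit or range.

## Working session

There is one attempt and no reset: what is moved stays moved. The work goes in short steps, Python scripts to look and compute and a tool call to move; the robot and the scene stay as the last step left them, time stands still between calls to the robot, and variables do not carry over. Pictures are saved under pics/ and viewed, and the job is handed in when it is done.

Besides the shell and the picture viewer there is one more tool, called after "Request:" by a JSON object that holds its "fn" and its "kwargs". servo_tool: Moves the arm, as the interface text tells. Its arguments: {"type":"object","properties":{"deltas":{"type":"array","items":{"type":"array","items":{"type":"array","items":{"type":"number"}}}}},"required":["deltas"]}

```bash
mkdir -p pics; ls
cat > h.py <<'E'
import numpy as np, cv2
from plant import state, grab_frame, calibration, job_done
def ray(cal,u,v):
    K=np.array(cal["intrinsics"]);T=np.array(cal["world_from_camera"])
    d=T[:3,:3]@np.linalg.inv(K)@np.array([u,v,1.]);return T[:3,3],d
def onz(cal,u,v,z):
    o,d=ray(cal,u,v);return o+d*(z-o[2])/d[2]
def proj(cal,p):
    K=np.array(cal["intrinsics"]);T=np.linalg.inv(np.array(cal["world_from_camera"]))
    p=np.atleast_2d(p);c=p@T[:3,:3].T+T[:3,3];q=c@K.T;return q[:,:2]/q[:,2:]
def tri(c1,p1,c2,p2):
    o1,d1=ray(c1,*p1);o2,d2=ray(c2,*p2);d1=d1/np.linalg.norm(d1);d2=d2/np.linalg.norm(d2)
    A=np.stack([d1,-d2],1);t=np.linalg.lstsq(A,o2-o1,rcond=None)[0]
    a=o1+d1*t[0];b=o2+d2*t[1];return (a+b)/2,np.linalg.norm(a-b)
def snap(name,f):
    cal=calibration(name);im=grab_frame(name);cv2.imwrite(f"pics/{f}.png",im[:,:,::-1]);
    np.savez(f"pics/{f}.npz",K=cal["intrinsics"],T=cal["world_from_camera"]);return im,cal
def load(f):
    im=cv2.imread(f"pics/{f}.png")[:,:,::-1];d=np.load(f"pics/{f}.npz");return im,{"intrinsics":d["K"],"world_from_camera":d["T"]}
E
python3 - <<'E'
from h import *
for n in("side","top","wrist"):
    im,c=snap(n,n+"0");print(n,np.round(np.array(c["world_from_camera"]),3).tolist(),np.array(c["intrinsics"]).round(1).tolist())
print(state())
E
```

```text
pics
side [[-0.778, -0.381, 0.5, 0.071], [-0.628, 0.442, -0.641, 0.68], [0.023, -0.812, -0.583, 0.674], [0.0, 0.0, 0.0, 1.0]] [[448.3, 0.0, 315.1], [0.0, 448.3, 199.4], [0.0, 0.0, 1.0]]
top [[0.001, -0.996, 0.085, 0.487], [-1.0, -0.0, 0.005, 0.033], [-0.005, -0.085, -0.996, 1.396], [0.0, 0.0, 0.0, 1.0]] [[445.0, 0.0, 315.9], [0.0, 445.0, 198.4], [0.0, 0.0, 1.0]]
wrist [[0.331, -0.904, -0.27, 0.275], [-0.944, -0.317, -0.093, -0.564], [-0.001, 0.285, -0.958, 0.373], [0.0, 0.0, 0.0, 1.0]] [[293.2, 0.0, 315.5], [0.0, 293.2, 200.9], [0.0, 0.0, 1.0]]
{'time': 0.15, 'joint_pos': array([-1.35195674e+00,  5.32354764e-02,  1.61401451e+00,  7.15604345e-07,
        1.47599114e+00, -1.19002320e-01]), 'joint_vel': array([-0.00096096, -0.00388045, -0.00213903, -0.00078379,  0.00089918,
       -0.00101876]), 'joint_efforts': array([ 5.49095203e-04, -3.94240737e+01, -3.70722270e+01, -8.81329152e-05,
        4.64565936e-03,  5.94668080e-06]), 'tool_pos': array([ 0.20705418, -0.5892101 ,  0.24930519]), 'tool_rot': array([-8.23228414e-04,  9.85766420e-01,  1.68118666e-01, -4.07719926e-05]), 'contact_force': array([-0.1003972 ,  0.42816251, -0.24582561]), 'ft_torque': array([-0.0398138 , -0.00715236, -0.03311387]), 'gripper_width': 0.9999595428975597}
```

View pics/side0.png

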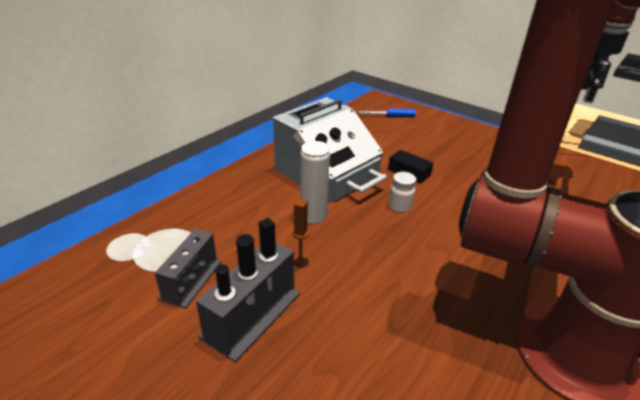

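View pics/top0.png

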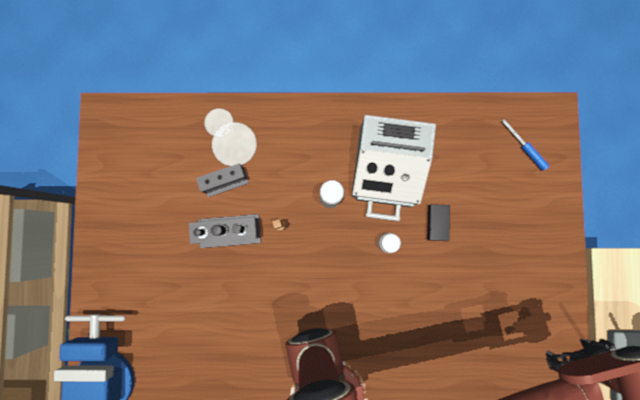

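View pics/wrist0.png

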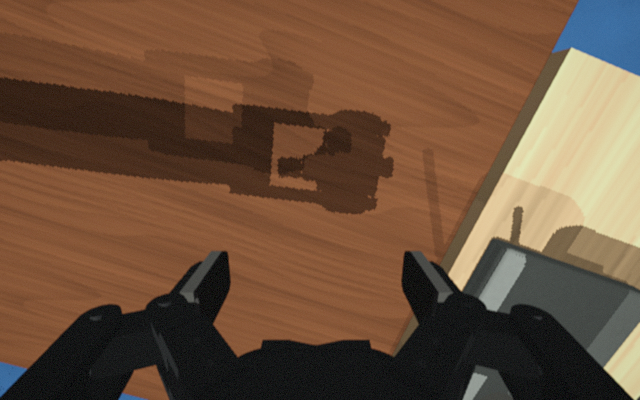

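Run:
```python
import cv2
t=cv2.imread("pics/top0.png");s=cv2.imread("pics/side0.png")
cv2.imwrite("pics/t1.png",cv2.resize(t[95:255,340:460],None,fx=5,fy=5,interpolation=2)[:600*1])
cv2.imwrite("pics/t1.png",cv2.resize(t[105:260,310:465],None,fx=3.8,fy=3.8,interpolation=2))
cv2.imwrite("pics/t2.png",cv2.resize(t[155:260,180:300],None,fx=5.6,fy=5.6,interpolation=2))
cv2.imwrite("pics/s1.png",cv2.resize(s[205:365,150:320],None,fx=3.7,fy=3.7,interpolation=2))
cv2.imwrite("pics/s2.png",cv2.resize(s[85:235,260:440],None,fx=4,fy=4,interpolation=2))
```

```text
(no output)
```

View pics/t1.png

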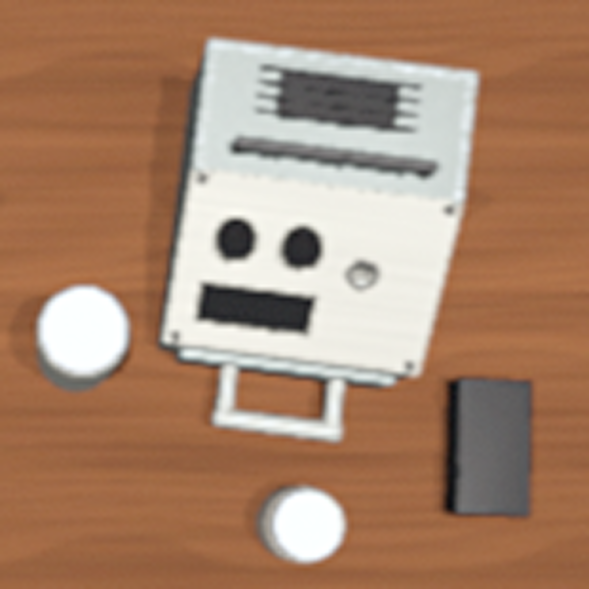

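View pics/t2.png

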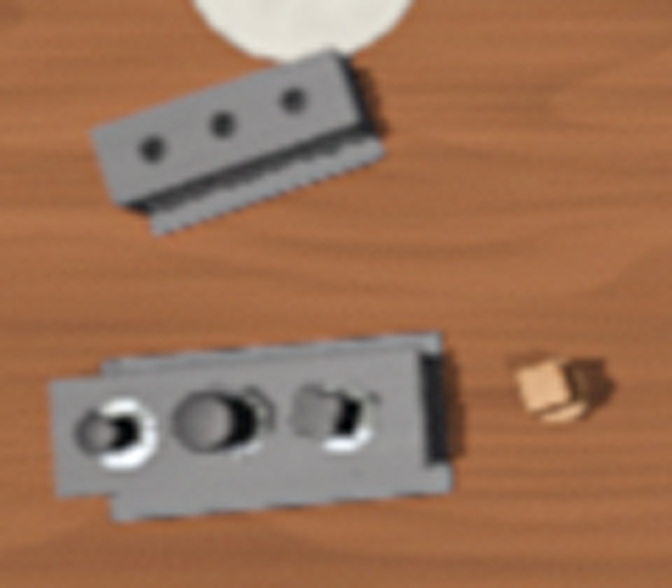

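View pics/s1.png

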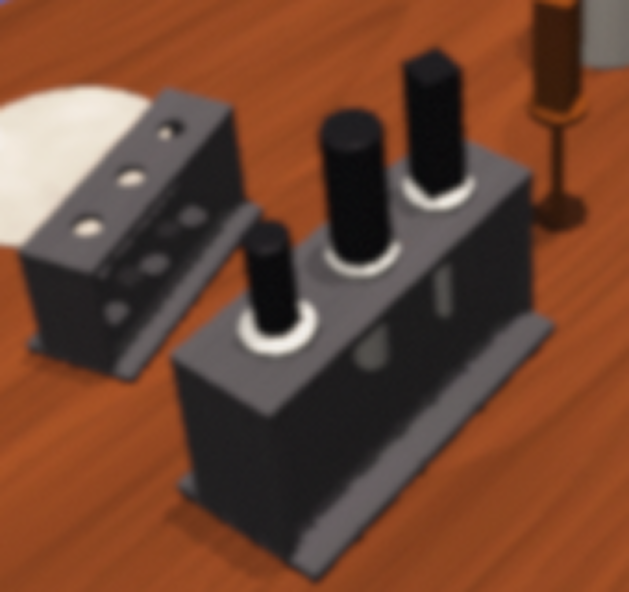

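View pics/s2.png

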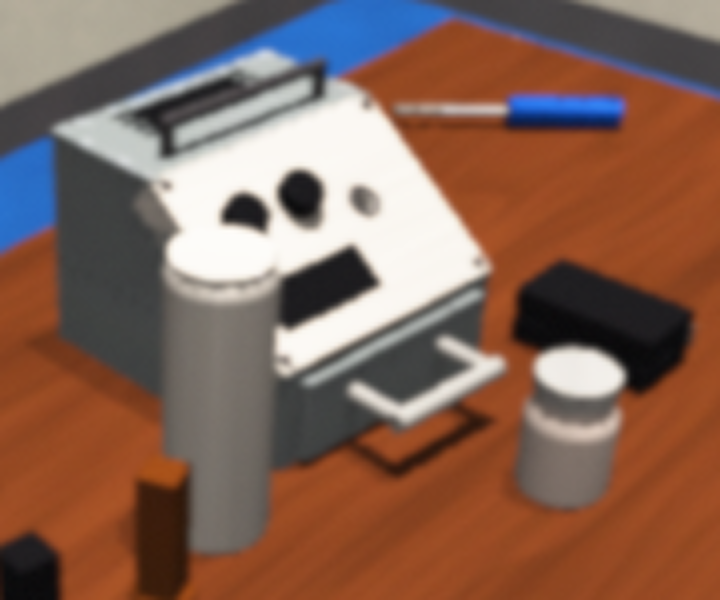

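```bash
cat > m.py <<'E'
from h import *
from scipy.optimize import least_squares
t,ct=load("top0"); s,cs=load("side0")
f=lambda U,V,sc,ox,oy:((U+.5)/sc-.5+ox,(V+.5)/sc-.5+oy)
T1=lambda U,V:f(U,V,3.8,310,105); T2=lambda U,V:f(U,V,5.6,180,155); S1=lambda U,V:f(U,V,3.7,150,205); S2=lambda U,V:f(U,V,4,260,85)
def rigid(P,Q):
    P=np.array(P)[:,:2];Q=np.array(Q)[:,:2];p=P.mean(0);q=Q.mean(0);a=P-p;b=Q-q
    th=np.arctan2((a[:,0]*b[:,1]-a[:,1]*b[:,0]).sum(),(a*b).sum());R=np.array([[np.cos(th),-np.sin(th)],[np.sin(th),np.cos(th)]])
    t=q-R@p;return th,t,Q-(P@R.T+t)
# console
obj=[(.11,.1,.161),(.11,-.1,.161),(-.11,.1,.075),(-.11,-.1,.075),(-.0445,-.04,.121)]
pix=[T1(208,38),T1(478,72),T1(162,345),T1(418,377),T1(362,274)]
Q=[onz(ct,*p,o[2]) for p,o in zip(pix,obj)]
th,tt,res=rigid(obj,Q);print("console",np.degrees(th),tt,"\n",(res*1000).round(1))
h,e=tri(ct,T1(362,274),cs,S2(365,200));print("hole tri",h,e)
R=np.array([[np.cos(th),-np.sin(th)],[np.sin(th),np.cos(th)]])
print("hole model",R@[-.0445,-.04]+tt, "handle",R@[-.16,0]+tt, "handle out",R@[-.25,.05]+tt,R@[-.25,-.05]+tt)
print("jar",onz(ct,*T1(305,524),.085), tri(ct,T1(305,524),cs,S2(579,372)))
print("can",onz(ct,*T1(84,331),.19)); print("case",[onz(ct,*T1(*q),.044).round(3) for q in((450,380),(531,380),(528,516),(450,514))])
# stand
for q in((48,381),(57,497),(420,350),(428,467)): print("plate",onz(ct,*T2(*q),.108).round(4))
print("pin collar",onz(ct,*T2(343,420),.111),"handle top",onz(ct,*T2(313,410),.189), tri(ct,T2(313,410),cs,S1(432,67)))
print("punch top",onz(ct,*T2(200,422),.189),"scr top",onz(ct,*T2(98,434),.169))
print("brown top",tri(ct,T2(548,390),cs,S1(557,3)))
E
python3 m.py
```

```text
console -7.367396561117578 [ 0.70735642 -0.18373586] 
 [[ 1.4  0.5]
 [ 1.2 -1.4]
 [-2.   1.3]
 [-1.5 -0.4]
 [ 0.9 -0. ]]
hole tri [ 0.65817062 -0.21801249  0.12179178] 0.0016790263212857345
hole model [ 0.65809455 -0.21769934] handle [ 0.54867733 -0.16321886] handle out [ 0.46583191 -0.10209083] [ 0.45300878 -0.20126526]
jar [ 0.4695843  -0.17771564  0.085     ] (array([ 0.46843392, -0.17821536,  0.08581596]), np.float64(0.002632899196576512))
can [ 0.6084853  -0.00444272  0.19      ]
case [array([ 0.584, -0.302,  0.044]), array([ 0.584, -0.367,  0.044]), array([ 0.476, -0.362,  0.044]), array([ 0.477, -0.3  ,  0.044])]
plate [0.5268 0.4088 0.108 ]
plate [0.4671 0.4027 0.108 ]
plate [0.5429 0.2166 0.108 ]
plate [0.4826 0.2117 0.108 ]
pin collar [0.50671378 0.25537686 0.111     ] handle top [0.51032702 0.25648309 0.189     ] (array([0.50916579, 0.25566423, 0.18794394]), np.float64(0.0030870161974397427))
punch top [0.50450024 0.31109182 0.189     ] scr top [0.49887488 0.36577492 0.169     ]
brown top (array([0.52189071, 0.14643274, 0.15741922]), np.float64(0.002420576679277343))
```

Request:
{"fn": "servo_tool", "kwargs": {"deltas": [[[85,33,52,0,0],[85,66,104,0,0],[85,99,156,0,0],[85,132,208,-10,0],[85,165,260,-20,0]]]}}

```text
time: 0.78
tool_pos: [0.3728, -0.3279, 0.23]
tool_rot: [0.0, 0.986, 0.168, 0.0]
contact_force: [1.3, -1.0, 0.5]
gripper_width: 0.994
```

Request:
{"fn": "servo_tool", "kwargs": {"deltas": [[[85,32,50,-20,0],[85,64,100,-50,0],[85,97,152,-100,0],[85,97,152,-140,0],[85,97,152,-180,0]]]}}

```text
time: 1.4
tool_pos: [0.4688, -0.1757, 0.0479]
tool_rot: [-0.001, 0.986, 0.169, -0.001]
contact_force: [-0.2, -1.0, 0.1]
gripper_width: 0.998
```

Request:
{"fn": "servo_tool", "kwargs": {"deltas": [[[30,0,0,0,0],[30,0,0,0,0],[30,0,0,0,0],[30,0,0,0,0],[30,0,0,0,0]]]}}

```text
time: 2.02
tool_pos: [0.4693, -0.1779, 0.0509]
tool_rot: [0.0, 0.986, 0.168, 0.0]
contact_force: [-0.4, -0.8, -3.5]
gripper_width: 0.673
```

Request:
{"fn": "servo_tool", "kwargs": {"deltas": [[[30,0,0,20,0],[30,-10,40,25,0],[30,-20,100,25,0],[30,-30,160,25,0],[30,-40,220,25,0]]]}}

```text
time: 2.65
tool_pos: [0.4287, 0.0439, 0.0757]
tool_rot: [0.0, 0.986, 0.168, 0.001]
contact_force: [1.2, 0.7, -2.6]
gripper_width: 0.678
```

Request:
{"fn": "servo_tool", "kwargs": {"deltas": [[[30,0,2,0,0],[30,0,2,-15,0],[30,0,2,-24,0],[30,0,2,-25,0],[30,0,2,-25,0]]]}}

```text
time: 3.28
tool_pos: [0.4292, 0.0431, 0.0503]
tool_rot: [-0.0, 0.986, 0.167, -0.001]
contact_force: [-3.4, 0.1, 4.0]
gripper_width: 0.675
```

Request:
{"fn": "servo_tool", "kwargs": {"deltas": [[[85,0,0,0,0],[85,0,0,0,0],[85,0,0,0,0],[85,0,0,5,0],[85,0,0,45,0]]]}}

```text
time: 3.9
tool_pos: [0.4267, 0.0445, 0.0932]
tool_rot: [-0.001, 0.986, 0.168, -0.003]
contact_force: [0.6, -0.2, 0.0]
gripper_width: 0.992
```

Run:
```python
from h import *
im,c=snap("side","side1"); im2,c2=snap("top","top1")
a=cv2.resize(im[100:300,180:480],(750,500));cv2.imwrite("pics/s1b.png",a[:,:,::-1])
```

```text
(no output)
```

View pics/s1b.png

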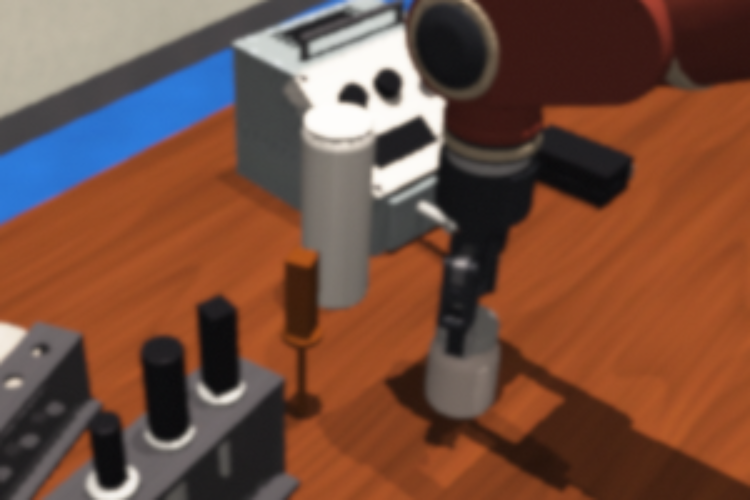

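Request:
{"fn": "servo_tool", "kwargs": {"deltas": [[[85,0,0,60,0],[85,0,0,120,1.7],[85,15,35,165,3.4],[85,30,75,200,5.1],[85,45,120,235,6.8]]]}}

```text
time: 4.62
tool_pos: [0.4745, 0.1655, 0.3317]
tool_rot: [0.0, 0.864, 0.503, 0.0]
contact_force: [1.5, -0.7, 0.6]
gripper_width: 0.998
```

Request:
{"fn": "servo_tool", "kwargs": {"deltas": [[[85,15,40,0,1.7],[85,25,75,0,3.4],[85,35,107,0,5.1],[85,35,107,0,5.7],[85,35,107,0,5.7]]]}}

```text
time: 5.25
tool_pos: [0.509, 0.2717, 0.3297]
tool_rot: [-0.0, 0.68, 0.733, -0.0]
contact_force: [-0.2, -0.3, 0.3]
gripper_width: 0.995
```

Run:
```python
from h import *
s=state();print(s["joint_pos"],s["tool_pos"],s["tool_rot"])
im,c=snap("wrist","w1")
```

```text
[ 3.61406110e-01 -9.56117816e-02  1.62806289e+00 -6.46297745e-05
  1.60996309e+00  2.85458871e-01] [0.50900543 0.27171497 0.32970395] [-1.54178901e-04  6.79752930e-01  7.33441057e-01 -3.82106608e-04]
```

View pics/w1.png

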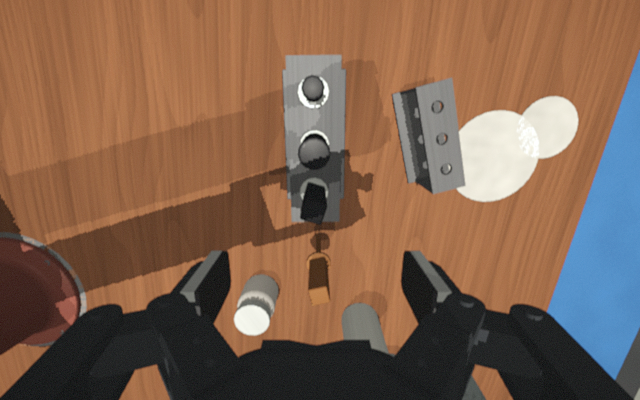

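Run:
```python
from h import *
im,c=load("w1")
a=cv2.resize(im[120:240,260:370],None,fx=5,fy=5,interpolation=2);a=np.clip(a.astype(float)*1.8,0,255).astype(np.uint8);cv2.imwrite("pics/w1b.png",a[:,:,::-1])
```

```text
(no output)
```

View pics/w1b.png

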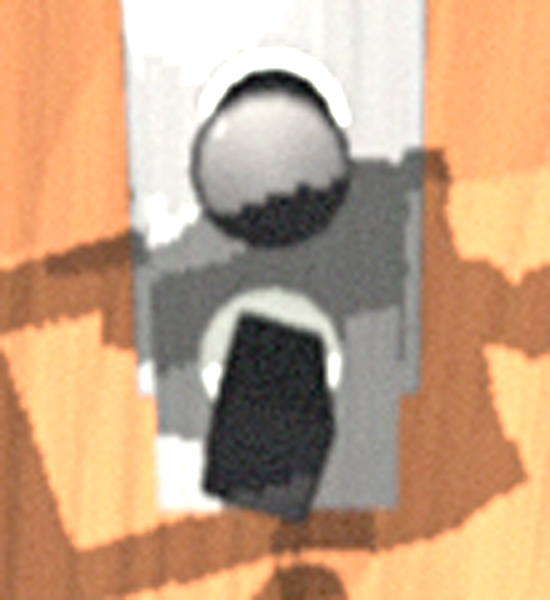

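Run:
```python
from h import *
im,c=load("w1")
f=lambda U,V:((U+.5)/5-.5+260,(V+.5)/5-.5+120)
P=[onz(c,*f(*q),.189) for q in((203,490),(303,520),(335,425))]
B=[onz(c,*f(*q),.114) for q in((243,313),(322,335),(335,425))]
for p in P+B: print(p.round(4))
print("angles top",np.degrees(np.arctan2(*(P[1]-P[0])[[1,0]])),np.degrees(np.arctan2(*(P[2]-P[1])[[1,0]])),"base",np.degrees(np.arctan2(*(B[1]-B[0])[[1,0]])))
print("len",np.linalg.norm(P[1]-P[0]),np.linalg.norm(P[2]-P[1]),"ctr",(P[0]+P[2])/2)
# collar centre ellipse approx
print("collar",onz(c,*f(271,358),.114))
# handle vertical edges intersect: check tool x,y
R=c["world_from_camera"][:3,:3];print(R[:,0])
t,ct=load("top1")
a=cv2.resize(t[215:250,180:280],None,fx=7.5,fy=7.5,interpolation=2);cv2.imwrite("pics/t3.png",a[:,:,::-1])
```

```text
[0.495  0.2487 0.189 ]
[0.5146 0.244  0.189 ]
[0.5191 0.2636 0.189 ]
[0.4996 0.2665 0.114 ]
[0.5187 0.2626 0.114 ]
[0.5237 0.2404 0.114 ]
angles top -13.41875208259113 77.059324712584 base -11.624480763572146
len 0.020133850221833515 0.020083123317167065 ctr [0.5070254  0.25616755 0.189     ]
collar [0.50702939 0.256024   0.114     ]
[ 9.97160673e-01  7.53011454e-02 -5.74851099e-04]
```

View pics/t3.png

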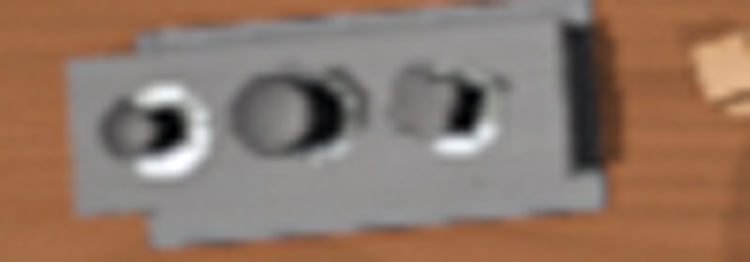

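Request:
{"fn": "servo_tool", "kwargs": {"deltas": [[[85,-1,-8,0,-1.5],[85,-2,-16,-30,-2.8],[85,-2,-16,-80,-2.8],[85,-2,-16,-130,-2.8],[85,-2,-16,-177,-2.8]]]}}

```text
time: 5.92
tool_pos: [0.5069, 0.2547, 0.1518]
tool_rot: [0.0, 0.78, 0.626, 0.0]
contact_force: [0.4, -0.1, -0.4]
gripper_width: 0.999
```

Request:
{"fn": "servo_tool", "kwargs": {"deltas": [[[85,0,0,0,0],[10,0,0,0,0],[10,0,0,0,0],[10,0,0,0,0],[10,0,0,0,0]]]}}

```text
time: 6.55
tool_pos: [0.5081, 0.2557, 0.1552]
tool_rot: [0.001, 0.78, 0.626, 0.001]
contact_force: [-1.0, -0.2, 4.6]
gripper_width: 0.251
```

Request:
{"fn": "servo_tool", "kwargs": {"deltas": [[[10,0,0,0,0],[10,0,0,0,0],[10,0,0,0,0]]]}}

```text
time: 6.92
tool_pos: [0.5081, 0.2557, 0.1551]
tool_rot: [0.0, 0.78, 0.626, 0.001]
contact_force: [-0.5, 0.2, 5.3]
gripper_width: 0.256
```

Request:
{"fn": "servo_tool", "kwargs": {"deltas": [[[10,0,0,15,0],[10,0,0,30,0],[10,0,0,43,0],[10,0,0,43,0]]]}}

```text
time: 7.42
tool_pos: [0.508, 0.2557, 0.1983]
tool_rot: [0.001, 0.78, 0.626, 0.002]
contact_force: [0.7, -0.2, -1.1]
gripper_width: 0.251
```

Request:
{"fn": "servo_tool", "kwargs": {"deltas": [[[10,-1.5,-7,0,0],[10,-3,-14,0,0],[10,-4.5,-20,0,0],[10,-6,-26,0,0],[10,-6,-26,0,0]]]}}

```text
time: 8.05
tool_pos: [0.5013, 0.2301, 0.196]
tool_rot: [-0.001, 0.78, 0.626, 0.002]
contact_force: [2.0, 4.8, -2.4]
gripper_width: 0.249
```

Run:
```python
from h import *
s=state();print(s["contact_force"],s["ft_torque"],s["gripper_width"])
im,c=snap("side","side2"); im2,c2=snap("wrist","w2")
a=np.hstack([cv2.resize(im[150:330,150:320],(400,423)),cv2.resize(im2[130:310,220:390],(400,423))]);cv2.imwrite("pics/c2.png",a[:,:,::-1])
```

```text
[ 2.04733592  4.81846278 -2.43247541] [ 1.19720282 -0.45526922  0.01456545] 0.24885584502126937
```

View pics/c2.png

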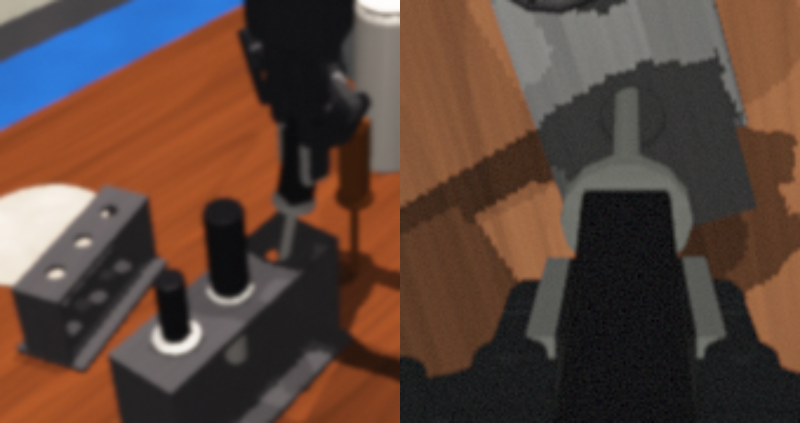

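Request:
{"fn": "servo_tool", "kwargs": {"deltas": [[[10,-2,-9,0,0],[10,-4,-18,0,0],[10,-6,-27,0,0],[10,-8,-35,1,0],[10,-10,-43,2,0]]]}}

```text
time: 8.78
tool_pos: [0.4916, 0.1874, 0.1985]
tool_rot: [-0.001, 0.78, 0.626, 0.002]
contact_force: [1.9, 4.1, -0.7]
gripper_width: 0.252
```

Run:
```python
from h import *
s=state();print(s["tool_pos"],s["contact_force"],s["ft_torque"],s["gripper_width"])
im,c=snap("side","side3"); im2,c2=snap("wrist","w3")
a=np.hstack([cv2.resize(im[150:330,150:320],(400,423)),cv2.resize(im2[110:290,220:390],(400,423))]);cv2.imwrite("pics/c3.png",a[:,:,::-1])
```

```text
[0.4915978  0.18740822 0.19845528] [ 1.90243536  4.08500174 -0.67214318] [ 1.37602297 -0.58740658 -0.11136939] 0.2520265488400275
```

View pics/c3.png

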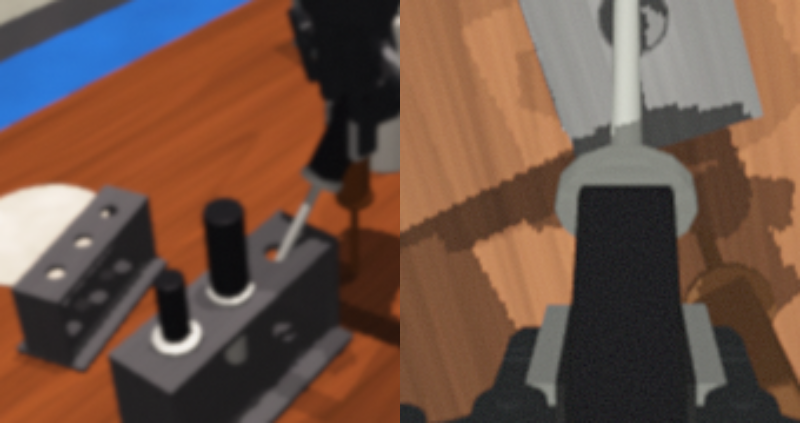

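Request:
{"fn": "servo_tool", "kwargs": {"deltas": [[[10,-2,-10,14,0],[10,-4.5,-20,29,0],[10,-5,-20,65,0],[10,-5,-20,110,0],[10,-5,-25,142,-1]]]}}

```text
time: 9.5
tool_pos: [0.4857, 0.1605, 0.3417]
tool_rot: [0.001, 0.812, 0.583, -0.001]
contact_force: [0.8, -0.3, -2.4]
gripper_width: 0.251
```

Request:
{"fn": "servo_tool", "kwargs": {"deltas": [[[10,6,-46,0,-1.7],[10,13,-92,0,-3.4],[10,19,-138,0,-5.1],[10,25,-184,0,-6.8],[10,31,-230,0,-8.5]]]}}

```text
time: 10.12
tool_pos: [0.5161, -0.0707, 0.3394]
tool_rot: [0.0, 0.985, 0.175, -0.002]
contact_force: [0.2, -0.1, -0.8]
gripper_width: 0.249
```

Request:
{"fn": "servo_tool", "kwargs": {"deltas": [[[10,6,-46,0,-1.6],[10,13,-92,-10,-3.2],[10,20,-134,-30,-4.65],[10,20,-134,-45,-4.65],[10,20,-134,-45,-4.65]]]}}

```text
time: 10.75
tool_pos: [0.5357, -0.2022, 0.2926]
tool_rot: [-0.001, 0.998, -0.064, -0.003]
contact_force: [-0.0, 0.7, -1.7]
gripper_width: 0.251
```

Run:
```python
from h import *
s=state();print(s["tool_pos"],s["tool_rot"],s["contact_force"],s["gripper_width"],s["joint_pos"])
im,c=snap("side","side4"); im2,c2=snap("wrist","w4")
a=np.hstack([cv2.resize(im[60:240,250:420],(400,423)),cv2.resize(im2[60:290,220:400],(331,423))]);cv2.imwrite("pics/c4.png",a[:,:,::-1])
```

```text
[ 0.53566094 -0.20215263  0.29262652] [-9.79378841e-04  9.97956760e-01 -6.38272807e-02 -2.72456450e-03] [-0.02841943  0.65769263 -1.71335859] 0.25115634690944993 [-4.90611115e-01 -9.00304747e-02  1.68357954e+00 -4.72394605e-04
  1.55381479e+00  1.20793653e+00]
```

View pics/c4.png

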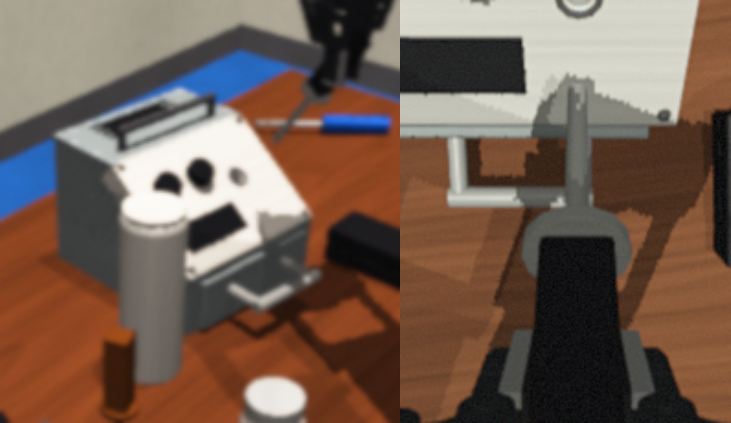

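View pics/w4.png

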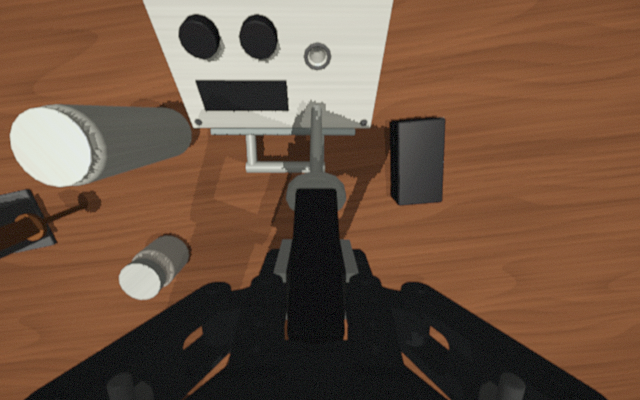

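Run:
```python
from h import *
im,c=load("side4"); im2,c2=load("w4"); _,ct=load("top0")
H=np.array([.658,-.218,.1215])
print("hole proj w",proj(c2,H),"side",proj(c,H))
n=np.array([-.5688,.0739,.8192]);t=np.array([.5357,-.2022,.2926])
for R in(128,132,136): print(R,proj(c2,t-n*R/1000),proj(c,t-n*R/1000))
a=cv2.resize(im[100:160,280:380],(700,420),interpolation=2);b=cv2.resize(im2[30:130,260:380],(720,600),interpolation=2)
cv2.imwrite("pics/d1.png",a[:,:,::-1]);cv2.imwrite("pics/d2.png",b[:,:,::-1])
```

```text
hole proj w [[317.00763881  54.93059957]] side [[350.60127207 134.72131098]]
128 [[317.34303323 111.47731143]] [[367.12637035 118.00470634]]
132 [[317.32799631 108.33404425]] [[366.3159805  118.90102599]]
136 [[317.3132906  105.26001181]] [[365.51023255 119.79221153]]
```

View pics/d1.png

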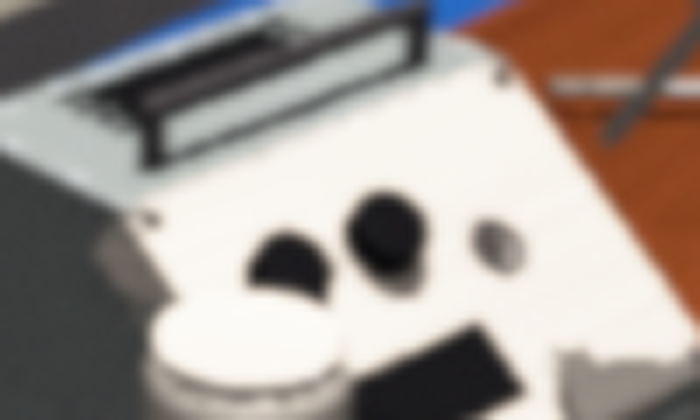

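View pics/d2.png

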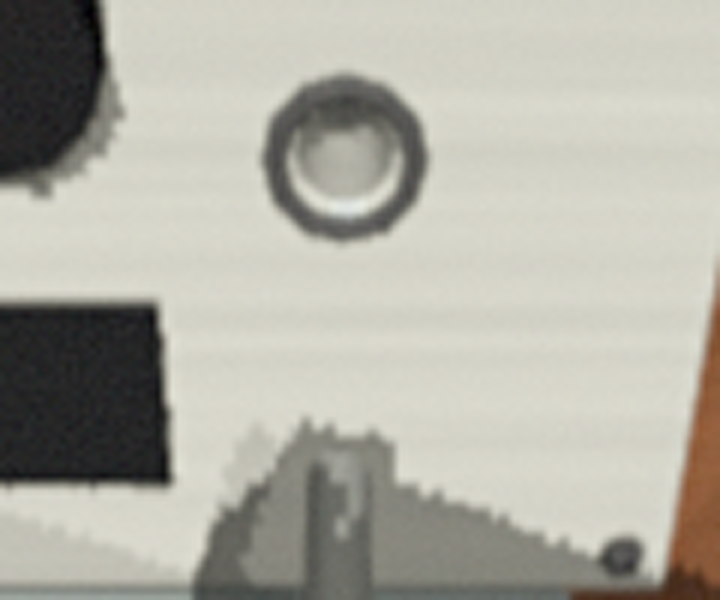

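Run:
```python
from h import *
im,c=load("side4"); im2,c2=load("w4"); _,ct=load("top0")
t=np.array([.5357,-.2022,.2926])
th=np.radians(-7.37)
R=np.array([[np.cos(th),np.sin(th),0],[-np.sin(th),np.cos(th),0],[0,0,1]])
for pw in((316,105.5),(316,106.5)):
  for ps in((367,119.6),(366.5,119)):
    p,e=tri(c2,pw,c,ps);d=R@(p-t)*1000;print(p.round(4),e.round(4),d.round(1),np.degrees(np.arctan2(d[0],-d[2])).round(1),np.linalg.norm(d))
# shaft points: two along the shaft in wrist & side; hole refined
p,e=tri(c2,(317.1,55.75),c,(280+498.5/7-.5,100+247.5/7-.5));print("hole",p,e)
```

```text
[ 0.6112 -0.2123  0.1825] 0.0041 [  76.2   -0.3 -110.1] 34.7 133.85987773488907
[ 0.6118 -0.2119  0.184 ] 0.0027 [ 7.670e+01  1.000e-01 -1.086e+02] 35.2 132.91904709603932
[ 0.6107 -0.212   0.1827] 0.0036 [ 7.570e+01 -1.000e-01 -1.099e+02] 34.6 133.40908532016684
[ 0.6113 -0.2117  0.1842] 0.0022 [  76.2    0.3 -108.4] 35.1 132.46639793844662
hole [ 0.65744651 -0.21795049  0.12128056] 0.00022226307600464222
```

Request:
{"fn": "servo_tool", "kwargs": {"deltas": [[[10,10,-1,-10,0],[10,20,-2.5,-25,0],[10,31,-4,-40,0],[10,40,-5,-52,0],[10,40,-5,-52,0]]]}}

```text
time: 11.48
tool_pos: [0.5769, -0.2073, 0.2409]
tool_rot: [-0.001, 0.998, -0.064, -0.002]
contact_force: [-0.8, -0.0, -2.1]
gripper_width: 0.252
```

Run:
```python
from h import *
s=state();print(s["tool_pos"],s["tool_rot"],s["contact_force"],s["gripper_width"])
im,c=snap("side","side5"); im2,c2=snap("wrist","w5")
a=cv2.resize(im[100:160,320:400],(480,360),interpolation=2);b=cv2.resize(im2[50:130,280:350],(315,360),interpolation=2)
cv2.imwrite("pics/c5.png",np.hstack([a,b])[:,:,::-1])
H=[.6578,-.218,.1213];print(proj(c2,H),proj(c,H))
```

```text
[ 0.57692885 -0.20729216  0.24093032] [-7.29381713e-04  9.97957009e-01 -6.38601094e-02 -1.77859967e-03] [-0.82148071 -0.04024579 -2.07221475] 0.25205073073635004
[[316.72744629 100.29471475]] [[350.65760746 134.81203644]]
```

View pics/c5.png

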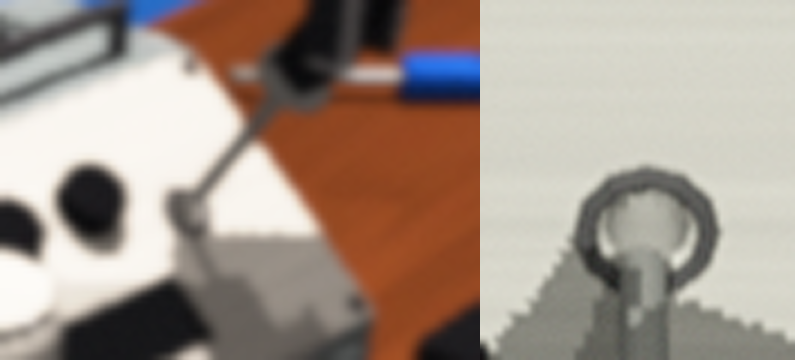

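Run:
```python
from h import *
_,c=load("side5"); _,c2=load("w5")
H=np.array([.6578,-.218,.1213]);n=np.array([-.5688,.0739,.8192])
for d in(0,6,12,18): print(d,proj(c2,H+n*d/1000).round(1),proj(c,H+n*d/1000).round(1))
```

```text
0 [[316.7 100.3]] [[350.7 134.8]]
6 [[316.7 104.7]] [[351.7 133.6]]
12 [[316.8 109.3]] [[352.8 132.4]]
18 [[316.8 114. ]] [[353.9 131.2]]
```

Request:
{"fn": "servo_tool", "kwargs": {"deltas": [[[10,2.8,-0.4,-4.1,0],[10,5.7,-0.7,-8.2,0],[10,8.5,-1.1,-12.3,0],[10,11.4,-1.5,-16.4,0],[10,11.4,-1.5,-16.4,0]]]}}

```text
time: 12.2
tool_pos: [0.5884, -0.2091, 0.2262]
tool_rot: [-0.0, 0.998, -0.064, -0.0]
contact_force: [0.1, 0.0, -1.5]
gripper_width: 0.248
```

Run:
```python
from h import *
s=state();print(s["tool_pos"],s["tool_rot"],s["contact_force"],s["gripper_width"])
im,c=snap("side","side6"); im2,c2=snap("wrist","w6")
a=cv2.resize(im[100:160,320:400],(480,360),interpolation=2);b=cv2.resize(im2[70:150,280:350],(315,360),interpolation=2)
cv2.imwrite("pics/c6.png",np.hstack([a,b])[:,:,::-1])
```

```text
[ 0.58844211 -0.20905996  0.22622706] [-1.94005205e-04  9.97948247e-01 -6.40236033e-02 -4.87654495e-04] [ 0.08194961  0.02257653 -1.52092914] 0.24758232745966569
```

View pics/c6.png

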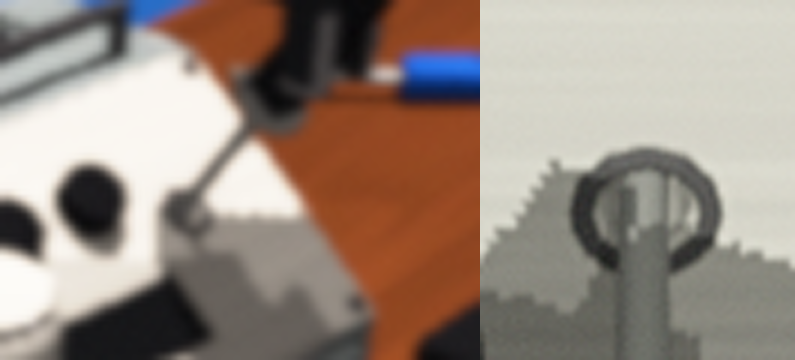

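Request:
{"fn": "servo_tool", "kwargs": {"deltas": [[[10,3.4,-0.4,-4.9,0],[10,6.8,-0.9,-9.8,0],[10,10.2,-1.3,-14.7,0],[10,12.5,-1.6,-18,0],[10,12.5,-1.6,-18,0]]]}}

```text
time: 12.92
tool_pos: [0.601, -0.2107, 0.2083]
tool_rot: [-0.0, 0.998, -0.064, -0.0]
contact_force: [-0.8, -0.2, -1.0]
gripper_width: 0.25
```

Request:
{"fn": "servo_tool", "kwargs": {"deltas": [[[10,1.7,-0.2,-2.5,0],[10,3.4,-0.4,-4.9,0],[10,3.4,-0.4,-4.9,0]]]}}

```text
time: 13.3
tool_pos: [0.6044, -0.2112, 0.204]
tool_rot: [-0.0, 0.998, -0.064, -0.0]
contact_force: [0.1, 0.3, -1.6]
gripper_width: 0.245
```

Request:
{"fn": "servo_tool", "kwargs": {"deltas": [[[10,2.3,-0.3,-3.3,0],[10,4.0,-0.5,-5.8,0],[10,5.1,-0.7,-7.4,0],[10,5.1,-0.7,-7.4,0]]]}}

```text
time: 13.8
tool_pos: [0.6094, -0.2119, 0.1966]
tool_rot: [0.0, 0.998, -0.064, -0.0]
contact_force: [-3.0, 0.1, 1.0]
gripper_width: 0.252
```

Request:
{"fn": "servo_tool", "kwargs": {"deltas": [[[10,1.1,-0.1,-1.6,0],[10,2.3,-0.3,-3.3,0],[10,2.3,-0.3,-3.3,0]]]}}

```text
time: 14.18
tool_pos: [0.6117, -0.2122, 0.1931]
tool_rot: [0.0, 0.998, -0.064, -0.0]
contact_force: [-4.6, 0.3, 1.8]
gripper_width: 0.252
```

Run:
```python
from h import *
s=state();print(s["tool_pos"],s["contact_force"],s["ft_torque"])
im,c=snap("top","top7")
a=cv2.resize(im[105:260,310:465],None,fx=3.8,fy=3.8,interpolation=2);cv2.imwrite("pics/c7.png",a[:,:,::-1])
```

```text
[ 0.61170197 -0.21218861  0.19306865] [-4.5835916   0.32750795  1.77805168] [ 0.05438189  0.86601848 -0.03438604]
```

View pics/c7.png

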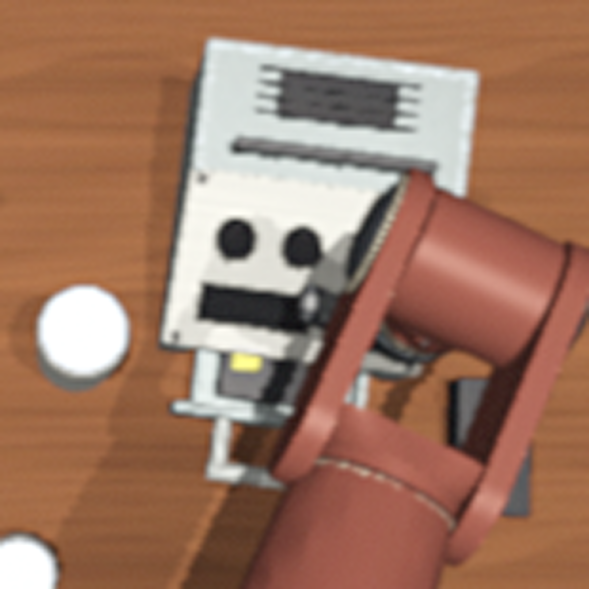

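Request:
{"fn": "servo_tool", "kwargs": {"deltas": [[[10,-7,0.9,10,0],[10,-14,1.8,20.2,0],[10,-21,2.7,30.2,0],[10,-28.5,3.7,41,0],[10,-36,4.7,52,0]]]}}

```text
time: 14.85
tool_pos: [0.5755, -0.2074, 0.2465]
tool_rot: [0.0, 0.998, -0.064, 0.001]
contact_force: [0.4, -0.1, -1.5]
gripper_width: 0.25
```

Request:
{"fn": "servo_tool", "kwargs": {"deltas": [[[10,-8,1,11.5,0],[10,-25,2,45,0],[10,-40,5,75,0.5],[10,-50,25,95,1.5],[10,-60,60,95,3.2]]]}}

```text
time: 15.48
tool_pos: [0.5159, -0.1479, 0.3437]
tool_rot: [0.001, 0.994, 0.105, 0.002]
contact_force: [-0.0, 0.1, -1.9]
gripper_width: 0.25
```

Run:
```python
from h import *
s=state();print(s["tool_pos"],s["tool_rot"],s["contact_force"],s["gripper_width"])
im,c=snap("side","side8"); im2,c2=snap("wrist","w8")
a=np.hstack([cv2.resize(im[60:240,240:430],(446,423)),cv2.resize(im2[60:290,220:400],(331,423))]);cv2.imwrite("pics/c8.png",a[:,:,::-1])
```

```text
[ 0.51590672 -0.14785387  0.34365653] [0.00130254 0.9944698  0.10499025 0.00227135] [-0.02070878  0.14105678 -1.94756989] 0.25016260445069743
```

View pics/c8.png

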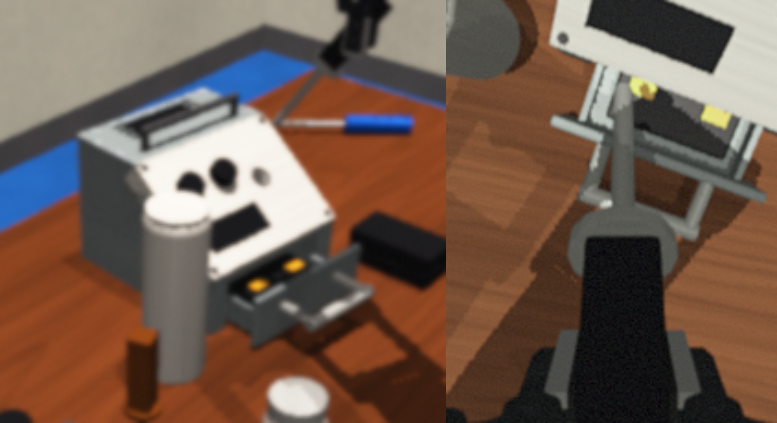

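Request:
{"fn": "servo_tool", "kwargs": {"deltas": [[[10,-4,44,0,1.56],[10,-9,88,0,3.12],[10,-13,132,0,4.68],[10,-18,175,0,6.24],[10,-22,219,0,7.8]]]}}

```text
time: 16.2
tool_pos: [0.4936, 0.0724, 0.3405]
tool_rot: [0.0, 0.871, 0.491, 0.0]
contact_force: [1.5, -0.3, -1.8]
gripper_width: 0.249
```

Request:
{"fn": "servo_tool", "kwargs": {"deltas": [[[10,-5,44,0,1.56],[10,-9,87,0,3.1],[10,-9,87,-40,3.1],[10,-9,87,-85,3.1],[10,-9,87,-85,3.1]]]}}

```text
time: 16.82
tool_pos: [0.4825, 0.1579, 0.2509]
tool_rot: [-0.002, 0.781, 0.624, -0.004]
contact_force: [0.1, -0.7, -1.8]
gripper_width: 0.25
```

Run:
```python
from h import *
s=state();print(s["tool_pos"],s["tool_rot"],s["contact_force"],s["gripper_width"])
im,c=snap("side","side9"); im2,c2=snap("wrist","w9")
a=cv2.resize(im[190:290,210:310],(400,400),interpolation=2);b=cv2.resize(im2[20:120,270:370],(400,400),interpolation=2)
cv2.imwrite("pics/c9.png",np.hstack([a,b])[:,:,::-1])
print("hole",proj(c,[.507,.256,.108]),proj(c2,[.507,.256,.108]))
```

```text
[0.48250288 0.15789247 0.25087121] [-0.00202442  0.78149698  0.6238933  -0.00393872] [ 0.11243132 -0.65338264 -1.7774782 ] 0.2498860963388133
hole [[268.02859028 257.41829389]] [[318.07495382  80.06608758]]
```

View pics/c9.png

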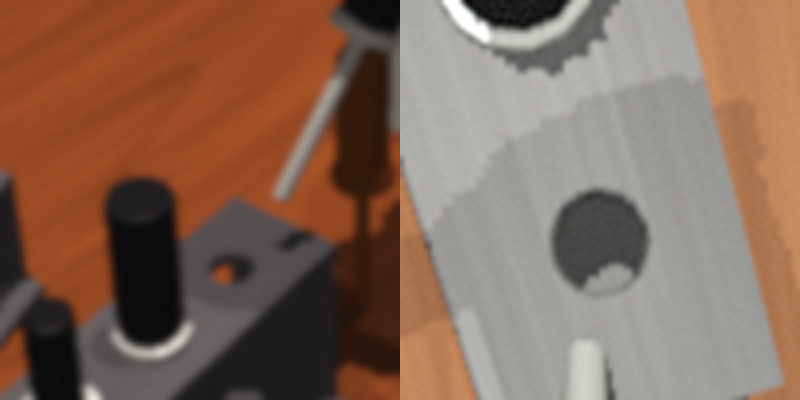

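Run:
```python
from h import *
_,c=load("side9"); _,c2=load("w9")
print("hole",onz(c2,319.6,79.9,.108),onz(c,267.5,256.6,.108))
p,e=tri(c2,(316.4,106),c,(279.7,238));print("tip",p,e)
t=np.array([.4825,.1579,.2509]);d=p-t;print(d*1000,np.linalg.norm(d),np.degrees(np.arctan2(np.hypot(d[0],d[1]),-d[2])),np.degrees(np.arctan2(d[1],d[0])))
```

```text
hole [0.5082995  0.25583873 0.108     ] [0.50924509 0.25504907 0.108     ]
tip [0.49955257 0.23387452 0.14425527] 0.0032877480631969412
[  17.05257275   75.97452162 -106.64473459] 0.13204551332305597 36.13438095793954 77.3495486565848
```

Request:
{"fn": "servo_tool", "kwargs": {"deltas": [[[10,2,-7,0,0],[10,4.5,4.5,-16,0],[10,7,16,-32,0],[10,8.5,21.5,-40.5,0],[10,8.5,21.5,-40.5,0]]]}}

```text
time: 17.55
tool_pos: [0.4926, 0.1805, 0.2131]
tool_rot: [-0.001, 0.781, 0.625, -0.001]
contact_force: [-0.4, -0.4, -1.7]
gripper_width: 0.249
```

Run:
```python
from h import *
s=state();print(s["tool_pos"],s["contact_force"],s["gripper_width"])
im,c=snap("side","side10"); im2,c2=snap("wrist","w10")
a=cv2.resize(im[190:290,210:310],(400,400),interpolation=2);b=cv2.resize(im2[40:140,270:370],(400,400),interpolation=2)
cv2.imwrite("pics/c10.png",np.hstack([a,b])[:,:,::-1])
```

```text
[0.49259237 0.18051614 0.2131351 ] [-0.35416127 -0.3509547  -1.68626329] 0.24853408659029602
```

View pics/c10.png

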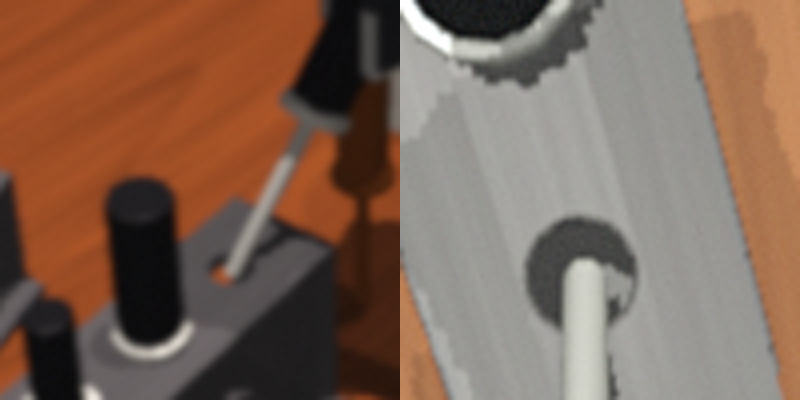

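Request:
{"fn": "servo_tool", "kwargs": {"deltas": [[[10,1.6,7,-10,0],[10,3.2,14.3,-20,0],[10,5.5,24,-20,0],[10,8,34,-20,0],[10,10,44,-20,0]]]}}

```text
time: 18.27
tool_pos: [0.5028, 0.223, 0.1941]
tool_rot: [0.001, 0.781, 0.624, -0.003]
contact_force: [-2.1, -6.8, -1.0]
gripper_width: 0.246
```

Request:
{"fn": "servo_tool", "kwargs": {"deltas": [[[10,2,9,0,0],[10,4,18,0,0],[10,6,27,0,0],[10,7.5,34,0,0],[10,7.5,34,0,0]]]}}

```text
time: 18.9
tool_pos: [0.5105, 0.2575, 0.1947]
tool_rot: [0.001, 0.781, 0.625, -0.002]
contact_force: [-1.5, -4.9, 0.5]
gripper_width: 0.248
```

Run:
```python
from h import *
s=state();print(s["tool_pos"],s["contact_force"],s["ft_torque"],s["gripper_width"])
im,c=snap("side","side11"); im2,c2=snap("wrist","w11")
a=cv2.resize(im[190:290,210:310],(400,400),interpolation=2);b=cv2.resize(im2[80:240,240:400],(400,400),interpolation=2)
cv2.imwrite("pics/c11.png",np.hstack([a,b])[:,:,::-1])
```

```text
[0.51049574 0.25754442 0.19469079] [-1.52797843 -4.85551611  0.5283386 ] [-1.19121158  0.54676814 -0.00318226] 0.2481734008035137
```

View pics/c11.png

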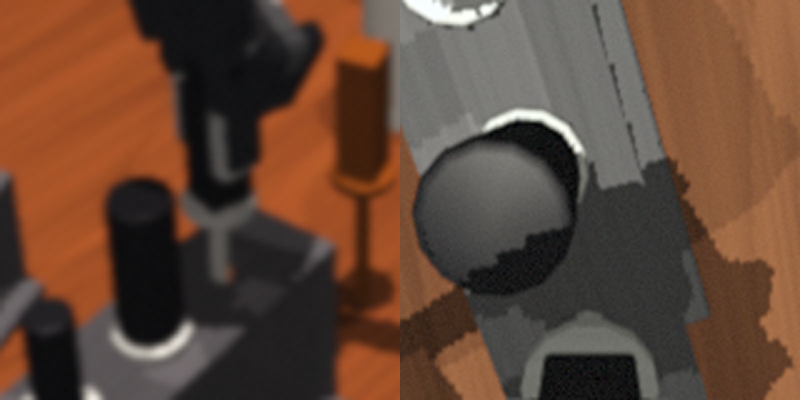

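Request:
{"fn": "servo_tool", "kwargs": {"deltas": [[[10,1,5,0,0],[10,1,5,0,0],[10,-1.5,-2,0,0],[10,-2,-2,-12,0],[10,-2,-2,-24,0]]]}}

```text
time: 19.62
tool_pos: [0.5087, 0.2563, 0.1698]
tool_rot: [-0.0, 0.781, 0.624, 0.0]
contact_force: [0.3, 1.1, -1.1]
gripper_width: 0.25
```

Request:
{"fn": "servo_tool", "kwargs": {"deltas": [[[10,0,0,-6,0],[10,0,0,-11,0],[10,0,0,-11,0]]]}}

```text
time: 20.0
tool_pos: [0.5086, 0.256, 0.1592]
tool_rot: [-0.0, 0.781, 0.624, -0.0]
contact_force: [0.3, 0.2, -1.2]
gripper_width: 0.25
```

Run:
```python
from h import *
s=state();print(s["tool_pos"],s["contact_force"],s["ft_torque"],s["gripper_width"])
im,c=snap("side","side12"); im2,c2=snap("wrist","w12")
a=cv2.resize(im[190:290,210:310],(400,400),interpolation=2);b=cv2.resize(im2[80:240,240:400],(400,400),interpolation=2)
cv2.imwrite("pics/c12.png",np.hstack([a,b])[:,:,::-1])
```

```text
[0.50861163 0.25602979 0.15924605] [ 0.3469551   0.22152385 -1.2255154 ] [ 0.05106865  0.05850273 -0.01202202] 0.2504625793437995
```

View pics/c12.png

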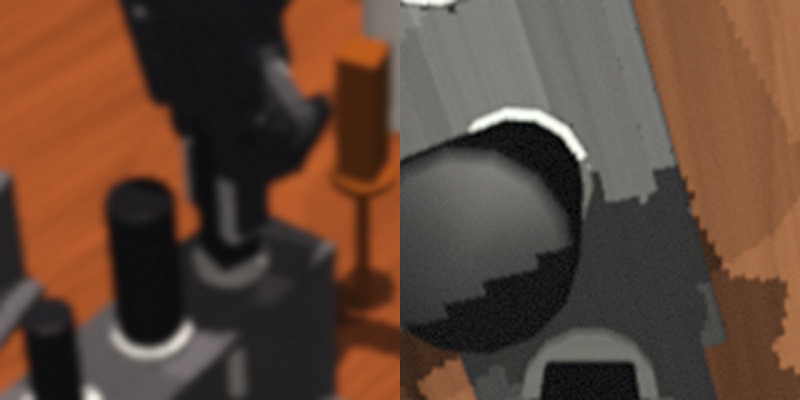

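Request:
{"fn": "servo_tool", "kwargs": {"deltas": [[[10,0,0,-2,0],[10,0,0,-4,0],[10,0,0,-4,0]]]}}

```text
time: 20.48
tool_pos: [0.5088, 0.256, 0.1558]
tool_rot: [-0.0, 0.781, 0.624, -0.0]
contact_force: [-0.4, 0.4, -1.4]
gripper_width: 0.25
```

Request:
{"fn": "servo_tool", "kwargs": {"deltas": [[[10,0,0,-1,0],[10,0,0,-2,0],[10,0,0,-2,0]]]}}

```text
time: 20.85
tool_pos: [0.509, 0.2562, 0.1556]
tool_rot: [0.0, 0.781, 0.624, -0.0]
contact_force: [-4.1, -0.5, 6.9]
gripper_width: 0.251
```

Contact with the plate. Release and rise.

Request:
{"fn": "servo_tool", "kwargs": {"deltas": [[[40,0,0,2,0],[70,0,0,2,0],[85,0,0,2,0],[85,0,0,2,0],[85,0,0,2,0]]]}}

```text
time: 21.48
tool_pos: [0.5088, 0.256, 0.1556]
tool_rot: [-0.0, 0.781, 0.624, -0.0]
contact_force: [-0.2, -0.5, -0.5]
gripper_width: 0.996
```

Request:
{"fn": "servo_tool", "kwargs": {"deltas": [[[85,0,0,30,0],[85,0,0,80,0],[85,0,0,130,0],[85,0,0,175,0],[85,0,0,175,0]]]}}

```text
time: 22.1
tool_pos: [0.5105, 0.2566, 0.3366]
tool_rot: [0.002, 0.781, 0.624, 0.005]
contact_force: [-0.2, 0.5, 1.1]
gripper_width: 0.998
```

Run:
```python
from h import *
s=state();print(s["tool_pos"],s["contact_force"],s["gripper_width"],s["joint_pos"])
im,c=snap("side","side13"); im2,c2=snap("wrist","w13")
a=cv2.resize(im[190:290,210:310],(400,400),interpolation=2);b=cv2.resize(im2[100:260,240:400],(400,400),interpolation=2)
cv2.imwrite("pics/c13.png",np.hstack([a,b])[:,:,::-1])
```

```text
[0.51054547 0.25663992 0.33658172] [-0.2462568   0.52115196  1.11725516] 0.9983552617349866 [ 3.35571327e-01 -1.17303729e-01  1.63696283e+00 -7.36948650e-06
  1.61236937e+00  5.58023186e-01]
```

View pics/c13.png

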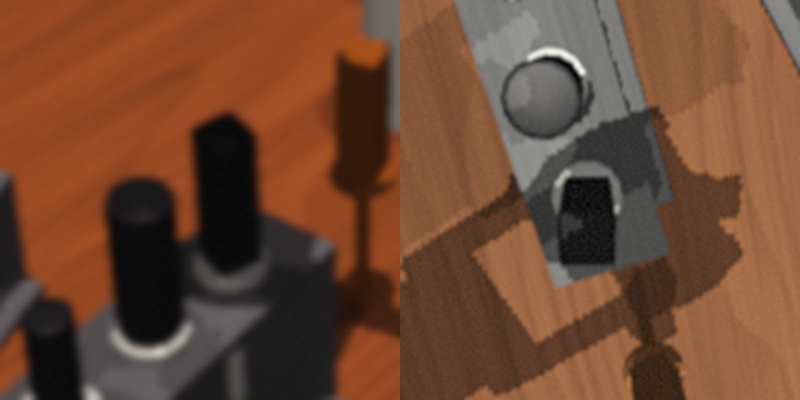

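Run:
```python
from h import *
im,c=snap("top","top14"); im2,c2=snap("side","side14")
a=cv2.resize(im[150:260,340:450],(440,440),interpolation=2);b=cv2.resize(im2[140:240,330:410],(352,440),interpolation=2)
cv2.imwrite("pics/c14.png",np.hstack([a,b])[:,:,::-1])
```

```text
(no output)
```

View pics/c14.png

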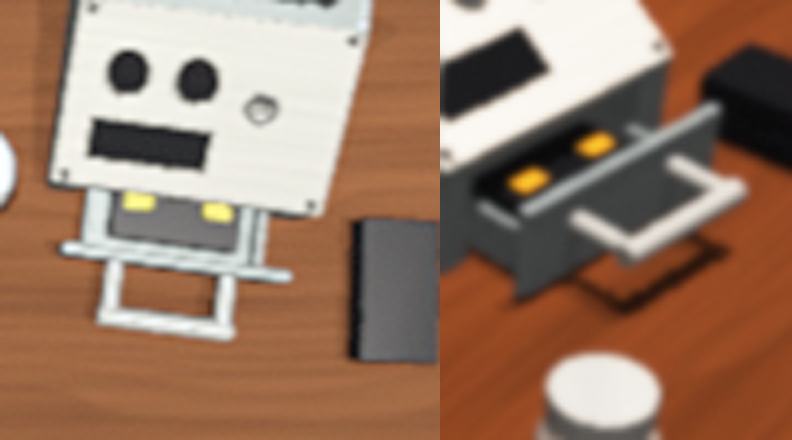

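Run:
```python
from h import *
_,c=load("top14")
P=[onz(c,340+(u+.5)/4-.5,150+(v+.5)/4-.5,.042) for u,v in((99,317),(235,332))]
m=(P[0]+P[1])/2;print(P,m)
th=np.radians(-7.37);R=np.array([[np.cos(th),-np.sin(th)],[np.sin(th),np.cos(th)]])
q=R.T@(m[:2]-[.7074,-.1837]);print("console frame",q,"tray",-.16-q[0])
print("target",R@[q[0],0]+[.7074,-.1837])
```

```text
[array([ 0.51018242, -0.10780746,  0.042     ]), array([ 0.49890593, -0.21071785,  0.042     ])] [ 0.50454417 -0.15926265  0.042     ]
console frame [-0.20431466 -0.00178615] tray 0.04431465807110829
target [ 0.50477329 -0.15749126]
```

Request:
{"fn": "servo_tool", "kwargs": {"deltas": [[[40,-1,-60,0,0.4],[40,-2,-120,0,0.9],[40,-3,-180,0,0.9],[40,-4,-240,0,0.9],[40,-4,-300,0,0.9]]]}}

```text
time: 22.92
tool_pos: [0.5038, -0.0456, 0.3286]
tool_rot: [-0.001, 0.751, 0.66, -0.001]
contact_force: [0.6, 0.6, 0.2]
gripper_width: 0.466
```

Request:
{"fn": "servo_tool", "kwargs": {"deltas": [[[40,0,-60,-20,0],[40,0,-114,-60,0],[40,0,-114,-120,0],[40,0,-114,-170,0],[40,0,-114,-170,0]]]}}

```text
time: 23.55
tool_pos: [0.5005, -0.1562, 0.1539]
tool_rot: [-0.006, 0.751, 0.66, -0.003]
contact_force: [0.0, -0.2, 0.6]
gripper_width: 0.468
```

Run:
```python
from h import *
s=state();print(s["tool_pos"],s["tool_rot"],s["contact_force"],s["gripper_width"])
im,c=snap("side","side15"); im2,c2=snap("wrist","w15")
b=cv2.resize(im2,(560,350),interpolation=2);a=cv2.resize(im[110:240,310:400],(240,350),interpolation=2)
cv2.imwrite("pics/c15.png",np.hstack([a,b])[:,:,::-1])
```

```text
[ 0.50049333 -0.15617497  0.15385683] [-0.00636036  0.75109209  0.66016119 -0.00272437] [ 0.01727739 -0.2325004   0.58716656] 0.46819439060435697
```

View pics/c15.png

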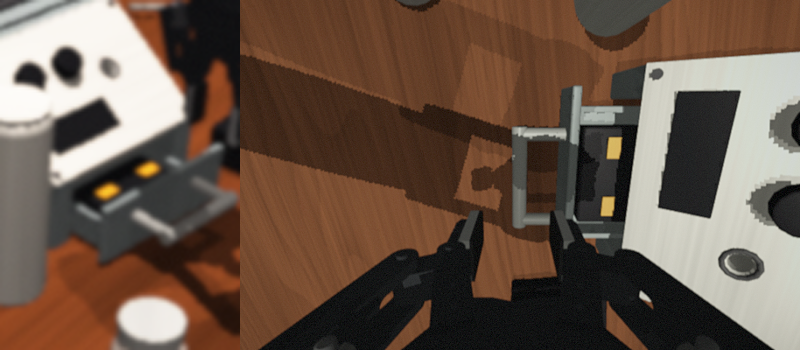

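Request:
{"fn": "servo_tool", "kwargs": {"deltas": [[[32,0,0,0,0],[32,0,0,-20,0],[32,0,0,-40,0],[32,0,0,-60,0],[32,0,0,-60,0]]]}}

```text
time: 24.28
tool_pos: [0.5028, -0.157, 0.0975]
tool_rot: [-0.003, 0.751, 0.66, -0.001]
contact_force: [0.1, 0.7, -0.5]
gripper_width: 0.377
```

Run:
```python
from h import *
s=state();print(s["tool_pos"],s["tool_rot"],s["contact_force"],s["gripper_width"])
im2,c2=snap("wrist","w16")
b=cv2.resize(im2[100:400,200:500],(600,600),interpolation=2)
cv2.imwrite("pics/c16.png",b[:,:,::-1])
```

```text
[ 0.50280274 -0.15695241  0.09752975] [-0.0027433   0.75090838  0.66039963 -0.0011853 ] [ 0.13332625  0.68787949 -0.50229379] 0.37704698084772764
```

View pics/c16.png

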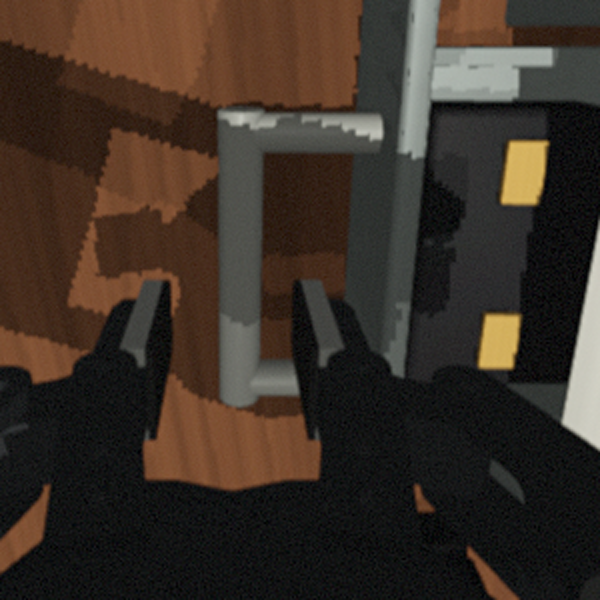

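Request:
{"fn": "servo_tool", "kwargs": {"deltas": [[[28,0,0,-8,0],[28,0,0,-17,0],[28,0,0,-26,0],[28,0,0,-35,0],[28,0,0,-35,0]]]}}

```text
time: 24.95
tool_pos: [0.5041, -0.1576, 0.0646]
tool_rot: [-0.001, 0.751, 0.66, -0.0]
contact_force: [-0.1, 0.1, -0.2]
gripper_width: 0.328
```

Request:
{"fn": "servo_tool", "kwargs": {"deltas": [[[28,0,0,-5,0],[28,0,0,-12,0],[28,0,0,-12,0]]]}}

```text
time: 25.32
tool_pos: [0.5043, -0.1577, 0.053]
tool_rot: [-0.001, 0.751, 0.66, -0.0]
contact_force: [0.2, -0.4, -0.4]
gripper_width: 0.328
```

Request:
{"fn": "servo_tool", "kwargs": {"deltas": [[[28,0,0,-6,0],[5,0,0,-6,0],[5,0,0,-6,0],[5,0,0,-6,0],[5,0,0,-6,0]]]}}

```text
time: 25.95
tool_pos: [0.5046, -0.1578, 0.0474]
tool_rot: [-0.0, 0.751, 0.66, -0.0]
contact_force: [0.7, -0.2, -5.3]
gripper_width: 0.139
```

Request:
{"fn": "servo_tool", "kwargs": {"deltas": [[[5,-4,0.5,0,0],[5,-9,1.2,0,0],[5,-15,1.9,0,0],[5,-20,2.6,0,0],[5,-25,3.2,0,0]]]}}

```text
time: 26.58
tool_pos: [0.4791, -0.1545, 0.0474]
tool_rot: [-0.0, 0.751, 0.66, -0.0]
contact_force: [2.0, -1.0, -8.3]
gripper_width: 0.139
```

Request:
{"fn": "servo_tool", "kwargs": {"deltas": [[[5,-4,0.5,0,0],[5,-8,1,0,0],[5,-12,1.5,0,0],[5,-16,2,0,0],[5,-16,2,0,0]]]}}

```text
time: 27.2
tool_pos: [0.4629, -0.1523, 0.0474]
tool_rot: [-0.001, 0.751, 0.66, -0.0]
contact_force: [-1.3, 1.4, -7.9]
gripper_width: 0.135
```

Request:
{"fn": "servo_tool", "kwargs": {"deltas": [[[5,-2,0.3,0,0],[5,-4,0.5,0,0],[5,-4,0.5,0,0]]]}}

```text
time: 27.58
tool_pos: [0.4594, -0.1519, 0.0475]
tool_rot: [-0.001, 0.751, 0.66, -0.0]
contact_force: [1.1, 2.5, -10.8]
gripper_width: 0.139
```

Request:
{"fn": "servo_tool", "kwargs": {"deltas": [[[5,-2,0.3,0,0],[5,-4,0.5,0,0],[5,-4,0.5,0,0]]]}}

```text
time: 27.95
tool_pos: [0.4591, -0.1519, 0.0477]
tool_rot: [0.004, 0.751, 0.66, 0.004]
contact_force: [17.4, 2.2, -25.4]
gripper_width: 0.138
```

Run:
```python
from h import *
s=state();print(s["tool_pos"],s["contact_force"],s["gripper_width"])
im,c=snap("side","side17"); im2,c2=snap("wrist","w17")
b=cv2.resize(im2[60:400,200:500],(353,400),interpolation=2);a=cv2.resize(im[110:240,310:440],(400,400),interpolation=2)
cv2.imwrite("pics/c17.png",np.hstack([a,b])[:,:,::-1])
```

```text
[ 0.45911689 -0.15192169  0.0476752 ] [ 17.43707593   2.17210911 -25.40064307] 0.1382917504091757
```

View pics/c17.png

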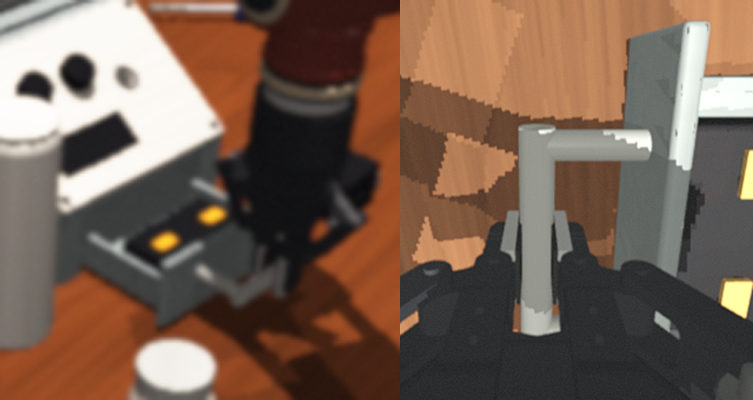

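Request:
{"fn": "servo_tool", "kwargs": {"deltas": [[[5,3,-0.4,0,0],[5,3,-0.4,0,0],[28,3,-0.4,0,0],[28,3,-0.4,0,0],[28,3,-0.4,0,0]]]}}

```text
time: 28.68
tool_pos: [0.46, -0.1531, 0.0495]
tool_rot: [0.002, 0.751, 0.66, 0.0]
contact_force: [-0.6, 0.8, -0.1]
gripper_width: 0.33
```

Request:
{"fn": "servo_tool", "kwargs": {"deltas": [[[28,0,0,10,0],[28,0,0,30,0],[28,0,0,60,0],[28,0,0,110,0],[28,0,0,160,0]]]}}

```text
time: 29.3
tool_pos: [0.4586, -0.1521, 0.2101]
tool_rot: [0.0, 0.751, 0.66, 0.0]
contact_force: [1.1, -0.9, -0.5]
gripper_width: 0.327
```

Request:
{"fn": "servo_tool", "kwargs": {"deltas": [[[60,-10,-50,30,0],[60,-20,-100,50,0],[60,-30,-150,50,0],[60,-40,-200,50,0],[60,-40,-200,50,0]]]}}

```text
time: 29.92
tool_pos: [0.4178, -0.3549, 0.2587]
tool_rot: [0.0, 0.752, 0.659, -0.0]
contact_force: [0.3, 0.6, -0.6]
gripper_width: 0.702
```

Run:
```python
from h import *
s=state();print(s["time"],s["tool_pos"],s["contact_force"],s["gripper_width"])
im,c=snap("top","top18"); im2,c2=snap("side","side18")
```

```text
29.925 [ 0.41781397 -0.35485184  0.25869909] [ 0.3396594   0.57301167 -0.60047853] 0.702350059643976
```

View pics/top18.png

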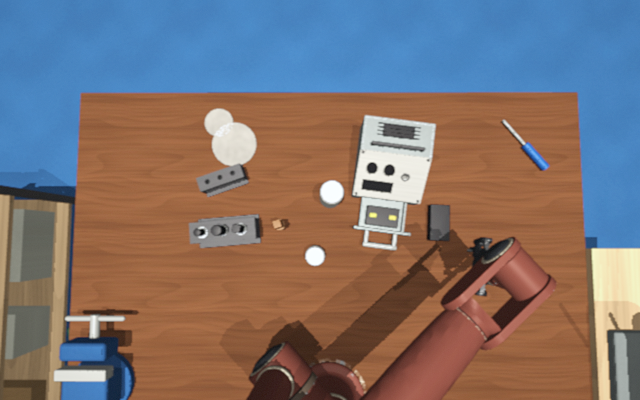

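View pics/side18.png

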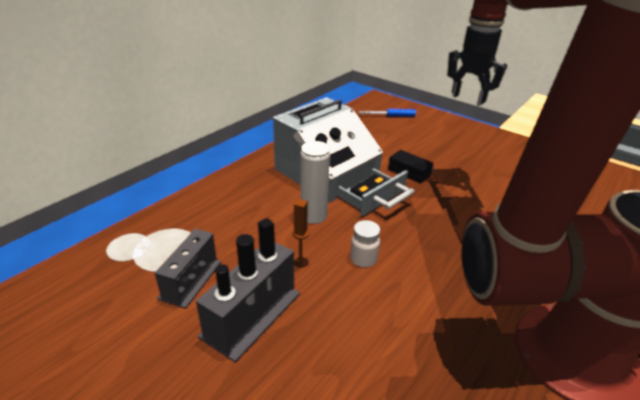

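Run:
```python
from h import *
t,_=load("top18");s0,_=load("side0");s,_=load("side18")
a=cv2.resize(t[180:260,340:420],(390,390),interpolation=2);b=cv2.resize(s0[210:280,240:290],(195,273),interpolation=2);d=cv2.resize(s[210:280,240:290],(195,273),interpolation=2)
im=np.zeros((390,790,3),np.uint8);im[:,:390]=a;im[:273,395:590]=b;im[:273,595:790]=d
cv2.imwrite("pics/c18.png",im[:,:,::-1])
```

```text
(no output)
```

View pics/c18.png

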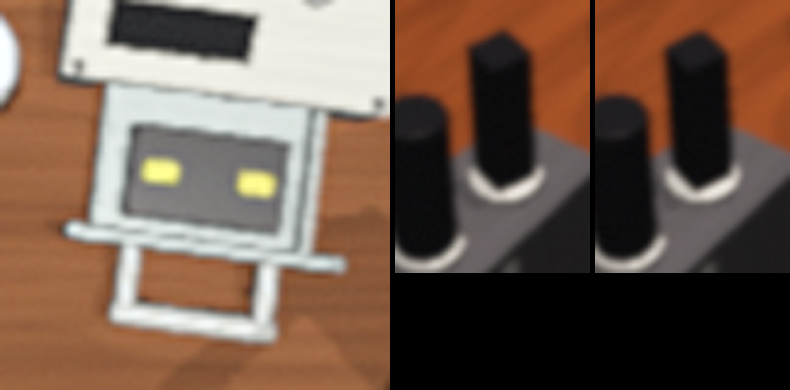

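Run:
```python
from h import *
_,c=load("top18");k=390/80
P=[onz(c,340+(u+.5)/k-.5,180+(v+.5)/k-.5,.042) for u,v in((112,309),(275,330))]
m=(P[0]+P[1])/2
th=np.radians(-7.37);R=np.array([[np.cos(th),-np.sin(th)],[np.sin(th),np.cos(th)]])
q=R.T@(m[:2]-[.7074,-.1837]);print("tray",-.16-q[0],q)
a,_=load("top0");b,_=load("top18")
d=cv2.absdiff(a,b).max(2)>60;d=cv2.morphologyEx(d.astype(np.uint8),cv2.MORPH_OPEN,np.ones((3,3)))
n,_,st,_=cv2.connectedComponentsWithStats(d);print(st[1:][st[1:,4]>12])
```

```text
tray 0.08824732662180726 [-0.24824733 -0.00060873]
[[ 354  197   56   51 1237]
 [ 367  219    4    4   16]
 [ 358  231  153   92 4424]
 [ 384  237   17   16  110]
 [ 305  246   20   20  321]
 [ 489  277   17   12   98]
 [ 478  286    7    8   37]
 [ 505  295   15   12  101]
 [ 490  299   60   48 1268]
 [ 430  309   70   50 1606]
 [ 300  311   46   32  630]
 [ 499  311   19   17  179]
 [ 247  325   51   75 1794]
 [ 368  328   55   29  765]
 [ 502  339  109   61 2194]
 [ 292  344   16   15  130]
 [ 610  347   30   53  845]
 [ 631  347    9    5   34]
 [ 296  360    3    5   15]
 [ 349  360   42   26  457]
 [ 358  369   37   31  283]
 [ 300  375    5   10   44]
 [ 592  375    5    5   24]
 [ 302  383   12   11   82]
 [ 599  392    4    8   29]
 [ 346  396    6    4   20]]
```

Run:
```python
from h import *
a,_=load("side17");b,_=load("side18")
A=a[175:220,335:362].astype(np.float32).mean(2);B=b[175:220,335:362].astype(np.float32).mean(2)
w=cv2.createHanningWindow((27,45),cv2.CV_32F)
print(cv2.phaseCorrelate(A,B,w), np.abs(A-B).mean())
```

```text
((0.542329071781321, 0.37177187470704), 0.9237386632848669) 1.1668371
```

```bash
python3 -c "
from plant import job_done;print(job_done())"
```

```text
the job is handed in; nothing more can be done
None
```

I completed the job as asked, in order, and handed it in at about 30 s of the 72 s allowed. job_done reports no verdict.

- **Jar:** I set it upright at about (0.43, 0.045), clear of the tray's path.
- **Pin:** The tool can only point down, so I tilted the pin to about 35° in the grip by pressing its shaft against the edge of its stand hole. I pushed it along the release hole's axis until the tray sprang out to about 44 mm. Then I straightened it the same way and hung it back in its own place.
- **Tray:** I drew it out by the handle until it stopped, where the pull rose to 17 N.

**Last checks:**
- In the side view, the pin hangs as it did at the start, upright with its collar on the plate.
- The tray reads 88 mm from the top picture but about 90 mm from the arm's travel, a difference within the picture's resolution. It did not move back when I let go.
- The jar is upright.
- The top view shows no change where the can, the other tools and the look-alikes stand. The arm's shadow reaches the drill-bit case there, so I judged that one by eye and it looks unmoved.
- The gripper was clear of everything when I handed in.

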